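# Find and hold the heavy side of a pottery wheel head

## Task

The pottery wheel head on the balancing stand has a hidden heavy side. Grip its crank handle, crank the wheel at least once right round and feel where the heavy side is, then bring the heavy side straight down, and finish still gripping the handle with the wheel held still there, ready for a counterweight to be fixed at the top. Leave everything else on the bench alone.

Things in the scene. Friction and masses are not known exactly. Their poses are not given: they have to be found in the camera images.
- stand: Grey cast balancing stand, bolted down, elsewhere each time: base plate 200 x 150 x 15 mm (x -100 to 100, y -20 to 130 mm), upright at y 36 to 92 mm. It carries the wheel on a level axle along its own y axis, 155 mm above the table. Origin on the table below the centre of the wheel's front face; z up; the face, with the handle, looks to -y.
- hub (a point): Centre of the wheel's front face, on the axle, 155 mm up. The wheel is a closed aluminium disc 200 x 30 mm, reaching 30 mm behind the face; but for the handle nothing stands over 12 mm out of it. A lump hidden inside (0.48 to 0.69 kg, 55 mm off the axle), placed anew each time, is the heavy side: pull 0.26 to 0.37 N m at most, i.e. 3.5 to 4.9 N at the handle.
- wheel (a joint): Wheel angle (rad), turns endlessly both ways. At 0 the handle is straight above the axle; grows as the handle goes over towards the stand's +x. Bearing drag (0.42 N m = 5.6 N at the handle, against the motion) exceeds the lump's pull, so the wheel stays where it is left. Turning is hardest when the heavy side is level and rising, easiest when level and going down.
- handle: Wooden grip of the crank: round, 18 mm thick, 70 mm long, level along the stand's y, 75 mm off the axle (counterbalanced), spinning freely on its pin, so it can be held firmly while cranking. Origin: its middle, 60 mm in front of the face (wood spans 25 to 95 mm). Its height runs from 80 to 230 mm above the table; starts within 46 degrees of the top.
- cup_a: Bystander: unglazed stemmed cup standing upside down, 72 mm wide, 90 mm high; origin under its centre.
- cup_b: Bystander: another such cup.
- cup_c: Bystander: another such cup.
- bowl: Bystander: white bowl 120 mm wide, 50 mm high; origin under its centre.
- mould: Bystander: open plaster mould 120 x 100 x 50 mm; origin under its centre.
- rib: Bystander: flat wooden scraper 100 x 50 x 8 mm; origin under its centre.
- brush: Bystander: a brush lying on the bench; origin under its middle.

How it is judged:
On the way, in this order (a step that is already met when the one before it is completed fails the run):
1. the gripped handle has been cranked to the lower part of its circle (contact force between the fingers and handle above 1 N and height (world z) of handle below 0.11 m), for 0.05 s.
2. the gripped handle has been cranked to the upper part of its circle again (contact force between the fingers and handle above 1 N and height (world z) of handle above 0.2 m), for 0.05 s.
At the end, for the whole second after the job is handed in: The fingers still grip the crank handle (contact force above 1 N), the wheel is still (under 0.05 rad/s), and its heavy side is within 15 degrees (0.26 rad) of straight down (contact force between the fingers and handle above 1 N and angle between heavy's own z axis and vertical below 0.26 rad and velocity of joint wheel between -0.05 and 0.05 rad/s); the arm keeps its last pose, push and grip.
It fails at once if a cup, the bowl, the mould, the scraper or the brush is shifted more than 30 mm (distance of any of cup_a, cup_b, cup_c, bowl, mould, rib, brush from where it was at the start of the episode above 0.03 m).
It also fails if it takes over 72 s, if anything falls off the work surface, if the arm or the gripper's body presses on something with over 40 N, if the wrist force passes 120 N, or if a joint passes its speed limit or range.

## Robot

A 6-joint arm with a two-finger parallel gripper is mounted at the origin on the work surface. World frame = base frame: x ahead of the robot, y to its left, z up, the work surface at z = 0. Lengths are in m, angles in rad, forces in N, time in s.
With the tool pointing down it reaches from about 0.425 to 0.925 m from the base axis. Payload 12.5 kg.
Tool frame: the origin (TCP) lies midway between the tips of the shut fingers; the grasp point (between the pads) lies r.grip_point_offset behind it (r.grip_point_offset is the distance from the TCP to the grasp point, in m); z points along the fingers, y is the line along which they close (so a half turn about z gives the same grasp; the last joint's range is limited). The gripper opens to 85 mm and grips with 20 to 120 N. Pads are 22 mm wide; open, the fingers measure 114 mm over their backs; the gripper's body (76 mm by 85 mm) begins 54 mm behind the grasp point. The pads swing forward as they close: fully open they stand 13 mm farther back than shut.
Start: joints at [1.161, 0.491, 1.559, -0, 1.092, -0.106], TCP at [0.187, 0.596, 0.231] pointing down, gripper open.
Joint ranges: [-3.1, 3.1], [-0.84, 2.19], [0.05, 2.79], [-1.13, 4.28], [0.06, 2.93], [-2.69, 2.69]. Speed limits (rad/s): [2.22, 2.22, 2.79, 3.14, 3.14, 3.14].

## Interface

Orientations are given as a unit quaternion [x, y, z, w].
In Python, from bench import r, imaging, order, models gives the robot as it stands. The module is installed in compiled form; this text tells all that it offers.
- The arm moves only by the tool arm_command, never from a script. Its argument "motion" is a list of rows, each a list of 5 numbers: the closure, from -1 (fully open) to 1 (shut), then the shift along the world's x, y, z in m, then the turn about the world's z in rad. In form: [[jaw, x, y, z, yaw], ...]. A call has 1 to 5 rows; each row shifts and turns the commanded pose from where the row before left it; what a row does not reach is not made up. A row lasts 1/8 s, in which the tool goes at most 62.5 mm and 10.7 degrees, less where a joint would pass 70% of its speed; a pose out of reach is approached as far as the arm can. A call with a gripper value outside its range is refused whole. The fingers move at their own pace and stop on an object; "newtons" is the grip in N (left out, the last holds). Time passes only in rows, so rows that do not move let the fingers close. It gives the time, the measured TCP pose, the force, the opening and the grip force at its end, in the units of the state.
- r.observe(): the state, without advancing time (a new reading comes with each control period).
- imaging.snapshot(name): name is "scene" or "side" or "wrist"; returns (picture, depth): 400x640x3 uint8, blue, green, red; 400x640 float32, m along the optical axis (not along the pixel's ray), 0 where there is no reading.
- imaging.camera_info(name): a dict with "fx", "fy", "cx", "cy" (pixels), "distortion" ([k1, k2, p1, p2, k3] as OpenCV has them; the pictures are not rectified), "rvec" (rotation vector, rad) and "tvec" (3), from world to camera coordinates, as OpenCV has them. Camera axes: x right, y down, z forward; pixel columns grow to the right and rows downward; lengths in m; the calibration is good to about 2 mm. A picture is of the moment at which its call begins: read the wrist's pose just before it. camera_info takes no time and is no camera call; for the wrist camera it gives the pose at the moment of the call.
- order.job_done(): hands the job in; it is judged then, once.
Trained networks look in the newest picture that a camera, given by its name, has taken for a name from the list of things; names that differ only in an ending like _2 or _b are one class to them, and where a whole thing is asked for, a point or a joint stands for the part that bears it (a point fixed in the world has none). Each returns a list of dicts, best first, with "confidence" (0 to 1); they miss things now and then, are a little off and sometimes report something else, mostly with a low value. They report only what shows in the picture. A call takes as long as a camera call.
- models.boxes_of(camera, name): "box" ([left, top, right, bottom] in pixels, round what is visible of it).
The state is a dict: "time_s": time; "q": joint angles; "joint_velocities": joint speeds; "effort": joint torques, N m; "tool_pos": TCP position; "orientation": TCP orientation; "contact_force": force on the tool from outside, world axes, zero at the start; "wrist_torque": the same for the moment, N m; "finger_gap": finger opening in m; "grasp_force": force on a finger pad.
Only numpy, scipy, OpenCV 4.12 (cv2) and the standard library are available. Lean on these libraries where they do the work, as an engineer would, in place of code of your own. Each camera call takes 0.05 s, during which the arm holds its last target. There are 200 camera calls.

## Working session

There is one attempt and no reset: what is moved stays moved. The work goes in short steps, Python scripts to look and compute and a tool call to move; the robot and the scene stay as the last step left them, time stands still between calls to the robot, and variables do not carry over. Pictures are saved under pics/ and viewed, at most 10 in all, crops included, and the job is handed in when it is done.

Besides the shell and the picture viewer there is one more tool, called after "Request:" in YAML: its name, and indented under it one key for each argument. arm_command: Moves the arm, as the interface text tells. Its arguments: {"type":"object","properties":{"motion":{"type":"array","items":{"type":"array","items":{"type":"number"}}},"newtons":{"type":"number"}},"required":["motion"]}

```bash
mkdir -p pics
cat > h.py <<'E'
import numpy as np, cv2
from bench import r, imaging, order, models
def cam(n):
    c=imaging.camera_info(n); K=np.array([[c['fx'],0,c['cx']],[0,c['fy'],c['cy']],[0,0,1.]])
    return K,np.array(c['distortion'],float),cv2.Rodrigues(np.array(c['rvec'],float))[0],np.array(c['tvec'],float).ravel()
def cloud(n,depth):
    K,D,R,t=cam(n); v,u=np.mgrid[0:400,0:640]
    p=cv2.undistortPoints(np.stack([u,v],-1).reshape(-1,1,2).astype(float),K,D).reshape(400,640,2)
    P=np.dstack([p*depth[...,None],depth]); return (P-t)@R
E
python3 - <<'E'
from h import *
s=r.observe(); print({k:np.round(v,3) for k,v in s.items()}, r.grip_point_offset)
for n in ['scene','side']:
    p,d=imaging.snapshot(n); cv2.imwrite(f'pics/{n}0.png',p); np.save(f'{n}.npy',d)
    W=cloud(n,d); np.save(n+'W.npy',W)
    for t in ['handle','stand','wheel','cup_a','bowl','mould','rib','brush']:
        for b in models.boxes_of(n,t)[:3]:
            x=np.array(b['box']); c=((x[:2]+x[2:])/2).astype(int)
            print(n,t,round(b['confidence'],2),x.round(),W[c[1],c[0]].round(3))
E
```

```text
{'time_s': np.float64(0.0), 'q': array([ 1.161,  0.492,  1.559,  0.   ,  1.092, -0.106]), 'joint_velocities': array([-0.001,  0.001,  0.001, -0.002, -0.   ,  0.   ]), 'effort': array([ 2.0000e-03, -6.1848e+01, -2.6159e+01, -0.0000e+00,  4.0000e-03,
       -0.0000e+00]), 'tool_pos': array([0.187, 0.596, 0.231]), 'orientation': array([ 0.151,  0.988, -0.001, -0.   ]), 'contact_force': array([ 0.219, -0.022, -0.233]), 'wrist_torque': array([ 0.004,  0.045, -0.022]), 'grasp_force': np.float64(0.0), 'finger_gap': np.float64(0.085)} 0.0187
scene handle 0.68 [314. 160. 332. 164.] [0.479 0.039 0.233]
scene stand 0.8 [312. 148. 374. 223.] [0.575 0.07  0.212]
scene wheel 0.67 [310. 146. 354. 204.] [0.405 0.114 0.019]
scene wheel 0.41 [285. 222. 308. 245.] [ 0.581 -0.104  0.003]
scene cup_a 0.89 [237. 229. 260. 253.] [ 0.569 -0.274  0.055]
scene cup_a 0.87 [259. 252. 285. 281.] [ 0.704 -0.233  0.092]
scene cup_a 0.85 [241. 194. 266. 222.] [ 0.457 -0.22   0.059]
scene bowl 0.74 [181. 198. 214. 232.] [ 0.377 -0.416  0.015]
scene bowl 0.46 [238. 230. 260. 254.] [ 0.572 -0.275  0.054]
scene mould 0
[... 298 characters left out ...]
 [279. 164. 291. 184.] [0.468 0.039 0.234]
side cup_a 0.68 [254. 149. 312. 203.] [0.491 0.095 0.178]
side cup_a 0.64 [323. 258. 348. 291.] [ 0.44  -0.227  0.055]
side cup_a 0.56 [361. 248. 386. 280.] [ 0.528 -0.284  0.091]
side bowl 0.57 [350. 307. 393. 352.] [ 0.423 -0.396  0.006]
side bowl 0.5 [418. 257. 472. 310.] [ 0.681 -0.432  0.02 ]
side mould 0.69 [416. 256. 473. 311.] [ 0.681 -0.432  0.02 ]
side mould 0.67 [362. 249. 387. 284.] [ 0.544 -0.278  0.057]
side rib 0.78 [328. 225. 360. 250.] [ 0.581 -0.109  0.006]
side rib 0.46 [324. 258. 343. 288.] [ 0.435 -0.224  0.059]
side brush 0.74 [217. 160. 263. 185.] [0.477 0.388 0.019]
side brush 0.74 [419. 255. 472. 307.] [ 0.689 -0.429  0.02 ]
```

Run:
```python
from h import *
a=cv2.imread('pics/scene0.png')[130:290,230:430]; b=cv2.imread('pics/side0.png')[120:280,210:410]
cv2.imwrite('pics/both.png',np.vstack([cv2.resize(a,(640,300),interpolation=2),cv2.resize(b,(640,300),interpolation=2)]))
# wheel/stand points
Q=[]
for n,(l,t,rr,bb) in [('scene',(305,140,380,228)),('side',(245,143,318,232))]:
    P=np.load(n+'W.npy')[t:bb,l:rr].reshape(-1,3); Q.append(P)
    for lo,hi in [(0.01,.022),(.03,.12),(.12,.2),(.2,.3)]:
        S=P[(P[:,2]>lo)&(P[:,2]<hi)]; 
        if len(S): print(n,lo,len(S),S.min(0).round(3),S.max(0).round(3))
P=np.vstack(Q); P=P[(P[:,2]>.075)&(P[:,2]<.25)]
# RANSAC vertical plane
rng=np.random.default_rng(0)
for k in range(3):
    best=0
    for _ in range(3000):
        i=rng.choice(len(P),2); d=P[i[1],:2]-P[i[0],:2]; L=np.hypot(*d)
        if L<.04: continue
        n=np.array([-d[1],d[0]])/L; m=abs((P[:,:2]-P[i[0],:2])@n)<.003
        if m.sum()>best: best=m.sum(); bm=m
    S=P[bm]; c=S.mean(0); ev=np.linalg.svd(S[:,:2]-c[:2],full_matrices=False)[2]
    print(best,c.round(3),ev[1].round(3),S.min(0).round(3),S.max(0).round(3)); P=P[~bm]
```

```text
scene 0.01 776 [ 0.239 -0.002  0.01 ] [0.632 0.263 0.022]
scene 0.03 330 [0.424 0.068 0.03 ] [0.599 0.166 0.12 ]
scene 0.12 648 [0.417 0.064 0.12 ] [0.604 0.195 0.2  ]
scene 0.2 709 [0.432 0.001 0.2  ] [0.59  0.183 0.26 ]
side 0.01 1165 [0.4   0.046 0.01 ] [0.828 0.517 0.022]
side 0.03 615 [0.414 0.068 0.03 ] [0.798 0.512 0.12 ]
side 0.12 1068 [0.406 0.064 0.12 ] [0.595 0.15  0.2  ]
side 0.2 944 [0.417 0.001 0.2  ] [0.588 0.146 0.255]
1993 [0.501 0.093 0.164] [-0.295 -0.955] [0.406 0.064 0.075] [0.596 0.125 0.25 ]
233 [0.512 0.096 0.198] [-0.293 -0.956] [0.407 0.068 0.075] [0.599 0.13  0.25 ]
201 [0.495 0.091 0.163] [-0.296 -0.955] [0.411 0.064 0.078] [0.583 0.118 0.245]
```

View pics/both.png

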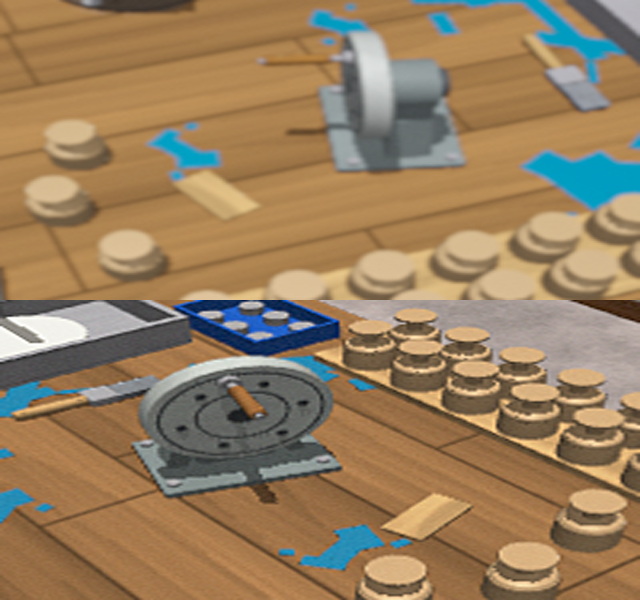

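The pictures show the stand at scene px (345,185), with the handle sticking out of the wheel face toward the rib and cups. Next I'll fit the hub and handle.

```bash
cat > fit.py <<'E'
from h import *
from scipy.optimize import least_squares
yaw=np.arctan2(-.295,.955); ex=np.array([np.cos(yaw),np.sin(yaw)]); ey=np.array([-np.sin(yaw),np.cos(yaw)])
for n,(l,t,rr,bb) in [('scene',(300,140,380,228)),('side',(245,143,318,232))]:
    P=np.load(n+'W.npy')[t:bb,l:rr].reshape(-1,3); u=P[:,:2]@ex; w=P[:,:2]@ey; z=P[:,2]
    f0=np.median(w[(z>.1)&(z<.24)&(abs(w-.2365)<.006)])
    m=(abs(w-f0)<.004)&(z>.06); U,Z=u[m],z[m]
    # outline: extreme per direction
    c=np.array([(U.min()+U.max())/2,.155]); 
    for _ in range(5):
        a=np.arctan2(Z-.155,U-c[0]); rr_=np.hypot(Z-.155,U-c[0]); e=[]
        for k in np.arange(-np.pi,np.pi,.2):
            s=(a>=k)&(a<k+.2)
            if s.sum()>5: i=np.where(s)[0][np.argsort(rr_[s])[-2]]; e.append((U[i],Z[i]))
        e=np.array(e); fit=least_squares(lambda p:np.hypot(e[:,0]-p[0],e[:,1]-p[1])-p[2],[c[0],.155,.1],loss='soft_l1',f_scale=.002).x; c=fit[:2]
    print(n,'face w',f0.round(4),'circle',fit.round(4),'hub xy',(ex*fit[0]+ey*f0).round(4))
    m=(w<f0-.02)&(w>f0-.11)&(z>.07)&(z<.26)&(abs(u-fit[0])<.1)
    print(' handle n',m.sum(),'u-hub',np.median(u[m]-fit[0]).round(4),'z',np.median(z[m]).round(4),z[m].min().round(3),z[m].max().round(3),'du',(u[m]-fit[0]).min().round(3),(u[m]-fit[0]).max().round(3),'w',(w[m]-f0).min().round(3))
E
python3 fit.py
```

```text
scene face w 0.2355 circle [0.4577 0.1645 0.0892] hub xy [0.5068 0.0899]
 handle n 117 u-hub -0.0125 z 0.2364 0.222 0.245 du -0.025 -0.006 w -0.097
side face w 0.2371 circle [0.4498 0.156  0.0978] hub xy [0.4998 0.0938]
 handle n 112 u-hub -0.0112 z 0.2344 0.222 0.238 du -0.018 -0.0 w -0.1
```

Request:
arm_command:
  motion:
    - [-1,0,0,0.05,0]
    - [-1,0,0,0.05,0]
    - [-1,0.024,-0.046,0,-0.13]
    - [-1,0.024,-0.046,0,-0.13]
    - [-1,0.024,-0.046,0,-0.13]
  newtons: 60

```text
time_s: 1.52
tool_pos: [0.2593, 0.457, 0.3314]
orientation: [0.342, 0.94, 0.0, 0.0]
contact_force: [1.1, 1.4, 0.4]
finger_gap: 0.0856
grasp_force: 0.0
```

Request:
arm_command:
  motion:
    - [-1,0.024,-0.046,0,-0.13]
    - [-1,0.024,-0.046,0,-0.13]
    - [-1,0.024,-0.046,0,-0.13]
    - [-1,0.024,-0.046,0,-0.13]
    - [-1,0.024,-0.046,0,-0.13]

```text
time_s: 2.15
tool_pos: [0.3795, 0.2268, 0.3316]
orientation: [0.624, 0.781, 0.0, 0.0]
contact_force: [0.9, 1.1, -0.5]
finger_gap: 0.0855
grasp_force: 0.0
```

Request:
arm_command:
  motion:
    - [-1,0.024,-0.046,0,-0.13]
    - [-1,0.024,-0.046,0,-0.13]
    - [-1,0.024,-0.046,0,-0.13]
    - [-1,0.0,0,0,0]
    - [-1,0,0,0,0]

```text
time_s: 2.78
tool_pos: [0.4507, 0.0906, 0.3313]
orientation: [0.762, 0.647, 0.0, -0.0]
contact_force: [-0.6, -0.3, -0.1]
finger_gap: 0.0854
grasp_force: 0.0
```

Request:
arm_command:
  motion:
    - [-1,0.01,-0.028,0,-0.07]
    - [-1,0.01,-0.028,0,-0.067]
    - [-1,0,0,-0.04,0]
    - [-1,0,0,-0.04,0]
    - [-1,0,0,-0.039,0]

```text
time_s: 3.4
tool_pos: [0.4704, 0.0358, 0.2115]
orientation: [0.804, 0.595, 0.0, 0.0]
contact_force: [-0.4, 0.8, -0.7]
finger_gap: 0.0851
grasp_force: 0.0
```

Request:
arm_command:
  motion:
    - [-1,0,0,0,0]
    - [-1,0,0,0,0]

```text
time_s: 3.65
tool_pos: [0.4714, 0.0351, 0.2137]
orientation: [0.804, 0.594, 0.001, 0.001]
contact_force: [0.0, 0.1, 0.1]
finger_gap: 0.0854
grasp_force: 0.0
```

Run:
```python
from h import *
s=r.observe(); print({k:np.round(v,3) for k,v in s.items()})
p,d=imaging.snapshot('side'); p2,d2=imaging.snapshot('wrist')
cv2.imwrite('pics/g.png',np.vstack([cv2.resize(p[120:245,200:380],(432,300)),cv2.resize(p2,(432,270))]))
```

```text
{'time_s': np.float64(3.65), 'q': array([-0.066,  0.298,  1.942,  0.   ,  0.9  ,  0.233]), 'joint_velocities': array([-0.006, -0.014, -0.007, -0.   , -0.005, -0.001]), 'effort': array([ 6.6000e-02, -4.3051e+01, -2.1577e+01,  3.0000e-03, -2.3000e-02,
       -2.0000e-03]), 'tool_pos': array([0.471, 0.035, 0.214]), 'orientation': array([0.804, 0.594, 0.001, 0.001]), 'contact_force': array([0.043, 0.082, 0.126]), 'wrist_torque': array([-0.001, -0.032, -0.006]), 'grasp_force': np.float64(0.0), 'finger_gap': np.float64(0.085)}
```

View pics/g.png

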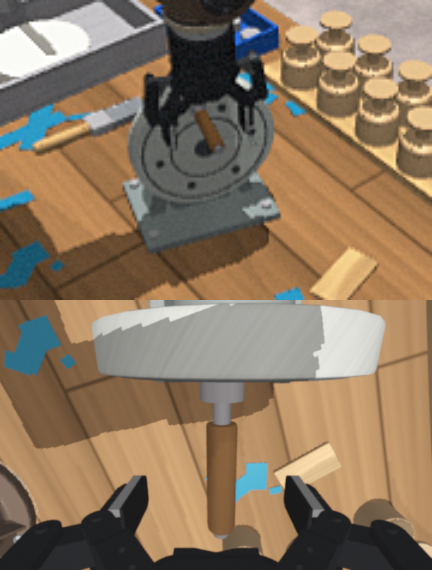

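Request:
arm_command:
  motion:
    - [1,0,0,0,0]
    - [1,0,0,0,0]
    - [1,0,0,0,0]
    - [1,0,0,0,0]
    - [1,0,0,0,0]
  newtons: 60

```text
time_s: 4.38
tool_pos: [0.4715, 0.0342, 0.2127]
orientation: [0.805, 0.593, 0.0, 0.001]
contact_force: [2.5, -1.8, 4.3]
finger_gap: 0.0161
grasp_force: 58.5
```

Request:
arm_command:
  motion:
    - [1,0,0,0,0]
    - [1,0,0,0,0]

```text
time_s: 4.62
tool_pos: [0.4714, 0.0342, 0.2127]
orientation: [0.805, 0.593, 0.0, 0.001]
contact_force: [3.6, -1.9, 5.2]
finger_gap: 0.0159
grasp_force: 58.6
```

Run:
```python
from h import *
s=r.observe(); print({k:np.round(v,3) for k,v in s.items()})
p,d=imaging.snapshot('side'); np.save('sideW.npy',cloud('side',d))
p2,d2=imaging.snapshot('wrist')
cv2.imwrite('pics/g2.png',np.vstack([cv2.resize(p[120:245,200:380],(432,300)),cv2.resize(p2,(432,270))]))
```

```text
{'time_s': np.float64(4.625), 'q': array([-0.067,  0.299,  1.944, -0.   ,  0.897,  0.233]), 'joint_velocities': array([ 0.001, -0.002, -0.   , -0.001,  0.001,  0.   ]), 'effort': array([ 1.2600e+00, -4.2212e+01, -1.9292e+01,  3.9000e-01,  6.7400e-01,
       -3.2000e-02]), 'tool_pos': array([0.471, 0.034, 0.213]), 'orientation': array([0.805, 0.593, 0.   , 0.001]), 'contact_force': array([ 3.578, -1.886,  5.156]), 'wrist_torque': array([-0.363, -0.376, -0.047]), 'grasp_force': np.float64(58.598), 'finger_gap': np.float64(0.016)}
```

View pics/g2.png

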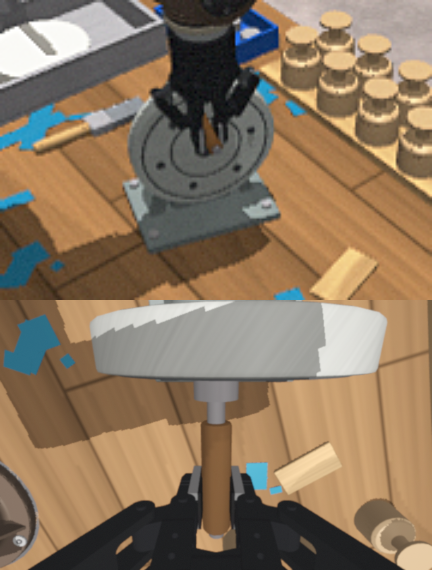

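```bash
cat > gen.py <<'E'
import sys,numpy as np
# args: th0 dth rows rows_per_call
t0,d,n,k=float(sys.argv[1]),float(sys.argv[2]),int(sys.argv[3]),int(sys.argv[4])
t=np.radians(t0+d*np.arange(n+1)); u=.075*np.sin(t); z=.075*np.cos(t)
P=np.round(np.c_[u*.9555,-u*.2951,z],4); D=np.diff(P,axis=0)
for i in range(0,n,k): print([[1]+[float(round(x,4)) for x in r]+[0] for r in D[i:i+k]])
E
python3 gen.py -7.3 6 64 4
```

```text
[[1, 0.0075, -0.0023, 0.0006, 0], [1, 0.0075, -0.0023, -0.0003, 0], [1, 0.0074, -0.0023, -0.001, 0], [1, 0.0073, -0.0023, -0.0019, 0]]
[[1, 0.0071, -0.0021, -0.0026, 0], [1, 0.0067, -0.0021, -0.0034, 0], [1, 0.0064, -0.002, -0.0041, 0], [1, 0.0059, -0.0018, -0.0048, 0]]
[[1, 0.0055, -0.0017, -0.0055, 0], [1, 0.0048, -0.0015, -0.006, 0], [1, 0.0042, -0.0013, -0.0064, 0], [1, 0.0036, -0.0011, -0.0069, 0]]
[[1, 0.0028, -0.0009, -0.0073, 0], [1, 0.0021, -0.0006, -0.0075, 0], [1, 0.0014, -0.0005, -0.0078, 0], [1, 0.0005, -0.0001, -0.0078, 0]]
[[1, -0.0002, 0.0, -0.0078, 0], [1, -0.001, 0.0004, -0.0078, 0], [1, -0.0018, 0.0005, -0.0077, 0], [1, -0.0025, 0.0008, -0.0073, 0]]
[[1, -0.0032, 0.001, -0.0071, 0], [1, -0.004, 0.0012, -0.0067, 0], [1, -0.0046, 0.0014, -0.0062, 0], [1, -0.0052, 0.0016, -0.0057, 0]]
[[1, -0.0057, 0.0018, -0.0051, 0], [1, -0.0062, 0.0019, -0.0044, 0], [1, -0.0066, 0.002, -0.0037, 0], [1, -0.0069, 0.0022, -0.003, 0]]
[[1, -0.0072, 0.0022, -0.0022, 0], [1, -0.0074, 0.0023, -0.0014, 0], [1, -0.0075, 0.0023, -0.0006, 0], [1, -0.0075, 0.0023, 0.0003, 0]]
[[1, -0.0074, 0.0
[... 336 characters left out ...]
0073, 0], [1, -0.0021, 0.0006, 0.0075, 0]]
[[1, -0.0014, 0.0005, 0.0078, 0], [1, -0.0005, 0.0001, 0.0078, 0], [1, 0.0002, 0.0, 0.0078, 0], [1, 0.001, -0.0004, 0.0078, 0]]
[[1, 0.0018, -0.0005, 0.0077, 0], [1, 0.0025, -0.0008, 0.0073, 0], [1, 0.0032, -0.001, 0.0071, 0], [1, 0.004, -0.0012, 0.0067, 0]]
[[1, 0.0046, -0.0014, 0.0062, 0], [1, 0.0052, -0.0016, 0.0057, 0], [1, 0.0057, -0.0018, 0.0051, 0], [1, 0.0062, -0.0019, 0.0044, 0]]
[[1, 0.0066, -0.002, 0.0037, 0], [1, 0.0069, -0.0022, 0.003, 0], [1, 0.0072, -0.0022, 0.0022, 0], [1, 0.0074, -0.0023, 0.0014, 0]]
[[1, 0.0075, -0.0023, 0.0006, 0], [1, 0.0075, -0.0023, -0.0003, 0], [1, 0.0074, -0.0023, -0.001, 0], [1, 0.0073, -0.0023, -0.0019, 0]]
```

Request:
arm_command:
  motion:
    - [1,0.0075,-0.0023,0.0006,0]
    - [1,0.0075,-0.0023,-0.0003,0]
    - [1,0.0074,-0.0023,-0.001,0]
    - [1,0.0073,-0.0023,-0.0019,0]

```text
time_s: 5.22
tool_pos: [0.5016, 0.025, 0.2112]
orientation: [0.805, 0.594, 0.001, 0.001]
contact_force: [-1.3, -2.1, 17.3]
finger_gap: 0.0161
grasp_force: 59.9
```

Request:
arm_command:
  motion:
    - [1,0.0071,-0.0021,-0.0026,0]
    - [1,0.0067,-0.0021,-0.0034,0]
    - [1,0.0064,-0.002,-0.0041,0]
    - [1,0.0059,-0.0018,-0.0048,0]

```text
time_s: 5.72
tool_pos: [0.5292, 0.0165, 0.1966]
orientation: [0.805, 0.593, 0.002, 0.003]
contact_force: [7.0, -5.5, 14.3]
finger_gap: 0.0162
grasp_force: 59.8
```

Request:
arm_command:
  motion:
    - [1,0.0055,-0.0017,-0.0055,0]
    - [1,0.0048,-0.0015,-0.006,0]
    - [1,0.0042,-0.0013,-0.0064,0]
    - [1,0.0036,-0.0011,-0.0069,0]

```text
time_s: 6.22
tool_pos: [0.5481, 0.0107, 0.1715]
orientation: [0.805, 0.593, 0.003, 0.003]
contact_force: [11.8, -5.6, 8.3]
finger_gap: 0.016
grasp_force: 59.4
```

Request:
arm_command:
  motion:
    - [1,0.0045,-0.0014,-0.0065,0]
    - [1,0.0021,-0.0006,-0.0075,0]
    - [1,0.0014,-0.0005,-0.0078,0]
    - [1,0.0005,-0.0001,-0.0078,0]

```text
time_s: 6.72
tool_pos: [0.5552, 0.0084, 0.1407]
orientation: [0.805, 0.593, 0.002, 0.002]
contact_force: [7.7, -4.3, 2.0]
finger_gap: 0.0164
grasp_force: 58.8
```

Request:
arm_command:
  motion:
    - [1,-0.0002,0.0,-0.0078,0]
    - [1,-0.001,0.0004,-0.0078,0]
    - [1,-0.0018,0.0005,-0.0077,0]
    - [1,-0.0025,0.0008,-0.0073,0]

```text
time_s: 7.22
tool_pos: [0.5496, 0.0102, 0.1098]
orientation: [0.805, 0.593, 0.001, 0.002]
contact_force: [9.2, -4.3, -1.7]
finger_gap: 0.0159
grasp_force: 58.5
```

Request:
arm_command:
  motion:
    - [1,-0.0032,0.001,-0.0071,0]
    - [1,-0.004,0.0012,-0.0067,0]
    - [1,-0.0046,0.0014,-0.0062,0]
    - [1,-0.0052,0.0016,-0.0057,0]

```text
time_s: 7.72
tool_pos: [0.5321, 0.0155, 0.0838]
orientation: [0.805, 0.593, 0.001, 0.001]
contact_force: [8.1, -3.2, -2.7]
finger_gap: 0.0165
grasp_force: 58.7
```

Request:
arm_command:
  motion:
    - [1,-0.0057,0.0018,-0.0051,0]
    - [1,-0.0062,0.0019,-0.0044,0]
    - [1,-0.0066,0.002,-0.0037,0]
    - [1,-0.0069,0.0022,-0.003,0]

```text
time_s: 8.22
tool_pos: [0.506, 0.0236, 0.0676]
orientation: [0.805, 0.593, 0.0, 0.001]
contact_force: [3.6, -3.0, 1.0]
finger_gap: 0.016
grasp_force: 59.3
```

Request:
arm_command:
  motion:
    - [1,-0.0072,0.0022,-0.0022,0]
    - [1,-0.0074,0.0023,-0.0014,0]
    - [1,-0.0075,0.0023,-0.0006,0]
    - [1,-0.0075,0.0023,0.0003,0]

```text
time_s: 8.72
tool_pos: [0.4768, 0.0326, 0.0642]
orientation: [0.805, 0.593, 0.001, 0.001]
contact_force: [6.6, -5.3, 3.9]
finger_gap: 0.0163
grasp_force: 59.4
```

Request:
arm_command:
  motion:
    - [1,-0.0074,0.0023,0.001,0]
    - [1,-0.0073,0.0023,0.0019,0]
    - [1,-0.0071,0.0021,0.0026,0]
    - [1,-0.0067,0.0021,0.0034,0]

```text
time_s: 9.22
tool_pos: [0.4488, 0.0413, 0.0732]
orientation: [0.805, 0.593, 0.001, 0.001]
contact_force: [8.1, -7.3, 1.5]
finger_gap: 0.0162
grasp_force: 59.2
```

Run:
```python
from h import *
s=r.observe(); print({k:np.round(v,3) for k,v in s.items()})
```

```text
{'time_s': np.float64(9.225), 'q': array([-5.500e-02,  5.070e-01,  2.133e+00, -1.000e-03,  4.980e-01,
        2.460e-01]), 'joint_velocities': array([ 0.03 , -0.1  ,  0.102, -0.002, -0.008,  0.03 ]), 'effort': array([  3.444, -46.843,  -7.219,   0.776,   2.006,  -0.083]), 'tool_pos': array([0.449, 0.041, 0.073]), 'orientation': array([0.805, 0.593, 0.001, 0.001]), 'contact_force': array([ 8.143, -7.267,  1.458]), 'wrist_torque': array([-1.19 , -1.351, -0.042]), 'grasp_force': np.float64(59.229), 'finger_gap': np.float64(0.016)}
```

Request:
arm_command:
  motion:
    - [1,-0.0064,0.002,0.0041,0]
    - [1,-0.0059,0.0018,0.0048,0]
    - [1,-0.0055,0.0017,0.0055,0]
    - [1,-0.0048,0.0015,0.006,0]

```text
time_s: 9.72
tool_pos: [0.4263, 0.0482, 0.0936]
orientation: [0.805, 0.593, 0.001, 0.001]
contact_force: [10.1, -10.0, -4.1]
finger_gap: 0.0162
grasp_force: 58.8
```

Request:
arm_command:
  motion:
    - [1,-0.0042,0.0013,0.0064,0]
    - [1,-0.0036,0.0011,0.0069,0]
    - [1,-0.0028,0.0009,0.0073,0]
    - [1,-0.0021,0.0006,0.0075,0]

```text
time_s: 10.22
tool_pos: [0.4137, 0.0521, 0.1217]
orientation: [0.805, 0.593, 0.001, 0.001]
contact_force: [10.7, -7.3, -7.2]
finger_gap: 0.0162
grasp_force: 58.6
```

Request:
arm_command:
  motion:
    - [1,-0.0014,0.0005,0.0078,0]
    - [1,-0.0005,0.0001,0.0078,0]
    - [1,0.0002,0.0,0.0078,0]
    - [1,0.001,-0.0004,0.0078,0]

```text
time_s: 10.72
tool_pos: [0.413, 0.0523, 0.1526]
orientation: [0.805, 0.593, 0.001, 0.001]
contact_force: [13.3, -5.5, -12.0]
finger_gap: 0.0165
grasp_force: 58.6
```

Request:
arm_command:
  motion:
    - [1,0.0018,-0.0005,0.0077,0]
    - [1,0.0025,-0.0008,0.0073,0]
    - [1,0.0032,-0.001,0.0071,0]
    - [1,0.004,-0.0012,0.0067,0]

```text
time_s: 11.22
tool_pos: [0.4239, 0.0489, 0.1808]
orientation: [0.805, 0.593, 0.0, 0.001]
contact_force: [13.0, -5.3, -19.2]
finger_gap: 0.016
grasp_force: 58.8
```

Request:
arm_command:
  motion:
    - [1,0.0056,-0.0017,0.0057,0]
    - [1,0.0052,-0.0016,0.0057,0]
    - [1,0.0057,-0.0018,0.0046,0]
    - [1,0.0062,-0.0019,0.004,0]

```text
time_s: 11.72
tool_pos: [0.4444, 0.0425, 0.2016]
orientation: [0.805, 0.594, -0.001, -0.001]
contact_force: [-8.6, 2.2, -0.2]
finger_gap: 0.0163
grasp_force: 60.8
```

Request:
arm_command:
  motion:
    - [1,0.0066,-0.002,0.0037,0]
    - [1,0.0069,-0.0022,0.003,0]
    - [1,0.0072,-0.0022,0.0022,0]
    - [1,0.0074,-0.0023,0.0014,0]

```text
time_s: 12.22
tool_pos: [0.4734, 0.0336, 0.213]
orientation: [0.805, 0.594, -0.0, 0.0]
contact_force: [-6.5, 1.6, 5.9]
finger_gap: 0.0162
grasp_force: 61.4
```

Request:
arm_command:
  motion:
    - [1,0.0075,-0.0023,0.0006,0]
    - [1,0.0075,-0.0023,-0.0003,0]
    - [1,0.0074,-0.0023,-0.001,0]
    - [1,0.0073,-0.0023,-0.0019,0]

```text
time_s: 12.72
tool_pos: [0.5042, 0.0241, 0.2106]
orientation: [0.805, 0.594, 0.001, 0.001]
contact_force: [-2.8, -0.5, 5.4]
finger_gap: 0.0154
grasp_force: 61.4
```

```bash
cat > est.py <<'E'
import numpy as np
from scipy.optimize import least_squares
d=np.array(eval(open('data.txt').read()))  # x y z fx fy fz dir
ex=np.array([.9555,-.2951])
u=d[:,:2]@ex; z=d[:,2]; fu=d[:,3:5]@ex; fz=d[:,5]; s=d[:,6]
c=least_squares(lambda p:np.hypot(u-p[0],z-p[1])-.075,[.45,.1363]).x
print('centre',c.round(4),'rad resid mm',(1e3*(np.hypot(u-c[0],z-c[1])-.075)).round(1))
th=np.arctan2(u-c[0],z-c[1])
ft=-(fu*np.cos(th)-fz*np.sin(th)); fr=fu*np.sin(th)+fz*np.cos(th)  # ft: force we apply, +theta
A=np.c_[s,np.cos(th),np.sin(th)]; x,*_=np.linalg.lstsq(A,ft,rcond=None)
print('deg',np.degrees(th).round()); print('ft',ft.round(1)); print('fit',(A@x).round(1)); print('fr',fr.round(1))
# load torque = m g r sin(th+phi) opposes when... ft = drag - M sin(th+phi), heavy angle th+phi from top
M=np.hypot(x[1],x[2]); phi=np.arctan2(-x[1],-x[2])
C=np.linalg.inv(A.T@A)*np.sum((ft-A@x)**2)/(len(s)-3)
print('drag',x[0].round(2),'M',M.round(2),'phi',np.degrees(phi).round(1),'+-',np.degrees(np.sqrt(C[1,1])/M).round(1),'handle angle for heavy down',((180-np.degrees(phi)+180)%360-180).round(1))
E
cat > data.txt <<'E'
[[.5016,.025,.2112,-1.3,-2.1,17.3,1],[.5292,.0165,.1966,7,-5.5,14.3,1],[.5481,.0107,.1715,11.8,-5.6,8.3,1],
[.5552,.0084,.1407,7.7,-4.3,2.0,1],[.5496,.0102,.1098,9.2,-4.3,-1.7,1],[.5321,.0155,.0838,8.1,-3.2,-2.7,1],
[.506,.0236,.0676,3.6,-3,1,1],[.4768,.0326,.0642,6.6,-5.3,3.9,1],[.4488,.0413,.0732,8.1,-7.3,1.5,1],
[.4263,.0482,.0936,10.1,-10,-4.1,1],[.4137,.0521,.1217,10.7,-7.3,-7.2,1],[.413,.0523,.1526,13.3,-5.5,-12,1],[.4239,.0489,.1808,13,-5.3,-19.2,1]]
E
python3 est.py
```

```text
centre [0.4529 0.1388] rad resid mm [-0.2  0.   0.1  0.1  0.  -0.   0.  -0.  -0.   0.   0.   0.   0.1]
deg [  15.   40.   64.   89.  113.  137.  162. -175. -151. -127. -103.  -79.
  -56.]
ft [ 5.   2.7  1.8  1.8  2.3  4.5  4.4  7.5  7.9 10.9  9.8  9.2  8.1]
fit [4.1 2.8 2.  1.9 2.6 3.8 5.4 7.  8.5 9.5 9.9 9.6 8.7]
fr [ 16.6  16.3  15.3   8.7   9.9   7.9   0.4  -4.6  -6.1  -7.6 -10.4 -16.3
 -22.3]
drag 5.9 M 4.01 phi 11.2 +- 4.4 handle angle for heavy down 168.8
```

```bash
python3 - <<'E'
s=open('data.txt').read().rstrip()[:-1]+""",[.4444,.0425,.2016,-8.6,2.2,-.2,1],[.4734,.0336,.213,-6.5,1.6,5.9,1],[.5042,.0241,.2106,-2.8,-.5,5.4,1]]"""
open('data.txt','w').write(s)
E
python3 est.py; python3 gen.py 16.9 -6 36 4
```

```text
centre [0.4529 0.1388] rad resid mm [-0.2  0.   0.1  0.1  0.  -0.1  0.  -0.1 -0.  -0.   0.   0.   0.2 -0.1
 -0.1  0. ]
deg [  15.   40.   64.   89.  113.  137.  162. -175. -151. -127. -103.  -79.
  -56.  -33.   -8.   17.]
ft [ 5.   2.7  1.8  1.8  2.3  4.5  4.4  7.5  7.9 10.9  9.8  9.2  8.1  7.5
  5.8  4. ]
fit [4.2 2.8 2.  1.9 2.6 3.8 5.4 7.  8.5 9.5 9.9 9.7 8.8 7.4 5.7 4. ]
fr [ 16.6  16.3  15.3   8.7   9.9   7.9   0.4  -4.6  -6.1  -7.6 -10.4 -16.3
 -22.3   4.7   6.8   4.4]
drag 5.91 M 4.02 phi 10.9 +- 3.1 handle angle for heavy down 169.1
[[1, -0.0072, 0.0022, 0.0018, 0], [1, -0.0075, 0.0023, 0.0011, 0], [1, -0.0075, 0.0023, 0.0003, 0], [1, -0.0075, 0.0023, -0.0006, 0]]
[[1, -0.0073, 0.0023, -0.0014, 0], [1, -0.0072, 0.0022, -0.0021, 0], [1, -0.007, 0.0022, -0.003, 0], [1, -0.0066, 0.002, -0.0037, 0]]
[[1, -0.0062, 0.002, -0.0044, 0], [1, -0.0058, 0.0017, -0.005, 0], [1, -0.0052, 0.0016, -0.0057, 0], [1, -0.0046, 0.0015, -0.0062, 0]]
[[1, -0.0039, 0.0012, -0.0067, 0], [1, -0.0033, 0.001, -0.007, 0], [1, -0.0026, 0.0008, -0.0074, 0], [1, -0.0018, 0.0005, -0.0076, 0]]
[[1, -0.001, 0.0004, -0.0078, 0], [1, -0.0002, 0.0, -0.0078, 0], [1, 0.0005, -0.0001, -0.0079, 0], [1, 0.0013, -0.0004, -0.0077, 0]]
[[1, 0.0021, -0.0007, -0.0075, 0], [1, 0.0028, -0.0009, -0.0073, 0], [1, 0.0035, -0.001, -0.0069, 0], [1, 0.0042, -0.0013, -0.0065, 0]]
[[1, 0.0049, -0.0015, -0.006, 0], [1, 0.0054, -0.0017, -0.0055, 0], [1, 0.0059, -0.0018, -0.0048, 0], [1, 0.0064, -0.002, -0.0042, 0]]
[[1, 0.0067, -0.0021, -0.0034, 0], [1, 0.0071, -0.0022, -0.0027, 0], [1, 0.0072, -0.0022, -0.0018, 0], [1, 0.0075, -0.0023, -0.0011, 0]]
[[1, 0.0075, -0.0023, -0.0003, 0], [1, 0.0075, -0.0023, 0.0006, 0], [1, 0.0073, -0.0023, 0.0014, 0], [1, 0.0072, -0.0022, 0.0021, 0]]
```

Request:
arm_command:
  motion:
    - [1,-0.0072,0.0022,0.0018,0]
    - [1,-0.0075,0.0023,0.0011,0]
    - [1,-0.0075,0.0023,0.0003,0]
    - [1,-0.0075,0.0023,-0.0006,0]

```text
time_s: 13.22
tool_pos: [0.4756, 0.033, 0.2134]
orientation: [0.805, 0.593, 0.002, 0.002]
contact_force: [4.8, -3.7, 1.8]
finger_gap: 0.0157
grasp_force: 60.8
```

Request:
arm_command:
  motion:
    - [1,-0.0073,0.0023,-0.0014,0]
    - [1,-0.0072,0.0022,-0.0021,0]
    - [1,-0.007,0.0022,-0.003,0]
    - [1,-0.0066,0.002,-0.0037,0]

```text
time_s: 13.72
tool_pos: [0.4464, 0.042, 0.2029]
orientation: [0.805, 0.594, 0.001, 0.001]
contact_force: [0.8, -2.4, 5.1]
finger_gap: 0.0162
grasp_force: 61.3
```

Request:
arm_command:
  motion:
    - [1,-0.0062,0.002,-0.0044,0]
    - [1,-0.0058,0.0017,-0.005,0]
    - [1,-0.0052,0.0016,-0.0057,0]
    - [1,-0.0046,0.0015,-0.0062,0]

```text
time_s: 14.22
tool_pos: [0.4239, 0.0489, 0.1803]
orientation: [0.805, 0.594, 0.0, 0.001]
contact_force: [2.5, -3.7, -0.4]
finger_gap: 0.016
grasp_force: 61.0
```

Request:
arm_command:
  motion:
    - [1,-0.0039,0.0012,-0.0067,0]
    - [1,-0.0033,0.001,-0.007,0]
    - [1,-0.0026,0.0008,-0.0074,0]
    - [1,-0.0018,0.0005,-0.0076,0]

```text
time_s: 14.72
tool_pos: [0.4128, 0.0523, 0.1511]
orientation: [0.805, 0.593, 0.001, 0.001]
contact_force: [5.9, -5.5, 1.3]
finger_gap: 0.016
grasp_force: 61.0
```

Request:
arm_command:
  motion:
    - [1,-0.001,0.0004,-0.0078,0]
    - [1,-0.0002,0.0,-0.0078,0]
    - [1,0.0005,-0.0001,-0.0079,0]
    - [1,0.0013,-0.0004,-0.0077,0]

```text
time_s: 15.22
tool_pos: [0.4141, 0.052, 0.1201]
orientation: [0.805, 0.594, 0.001, 0.001]
contact_force: [6.2, -9.7, 3.1]
finger_gap: 0.0165
grasp_force: 61.3
```

Request:
arm_command:
  motion:
    - [1,0.0021,-0.0007,-0.0075,0]
    - [1,0.0028,-0.0009,-0.0073,0]
    - [1,0.0035,-0.001,-0.0069,0]
    - [1,0.0042,-0.0013,-0.0065,0]

```text
time_s: 15.72
tool_pos: [0.4273, 0.0479, 0.0922]
orientation: [0.805, 0.593, 0.002, 0.002]
contact_force: [5.9, -10.5, 10.4]
finger_gap: 0.0161
grasp_force: 61.8
```

Request:
arm_command:
  motion:
    - [1,0.0049,-0.0015,-0.006,0]
    - [1,0.0054,-0.0017,-0.0055,0]
    - [1,0.0059,-0.0018,-0.0048,0]
    - [1,0.0064,-0.002,-0.0042,0]

```text
time_s: 16.23
tool_pos: [0.4502, 0.041, 0.0722]
orientation: [0.805, 0.593, 0.002, 0.002]
contact_force: [4.4, -9.4, 20.1]
finger_gap: 0.0161
grasp_force: 62.8
```

Request:
arm_command:
  motion:
    - [1,0.0067,-0.0021,-0.0034,0]
    - [1,0.0071,-0.0022,-0.0027,0]
    - [1,0.0072,-0.0022,-0.0018,0]
    - [1,0.0075,-0.0023,-0.0011,0]

```text
time_s: 16.73
tool_pos: [0.4775, 0.0325, 0.0637]
orientation: [0.805, 0.593, 0.001, 0.001]
contact_force: [-2.9, -4.7, 31.2]
finger_gap: 0.0164
grasp_force: 64.0
```

Request:
arm_command:
  motion:
    - [1,0.0075,-0.0023,-0.0003,0]
    - [1,0.0075,-0.0023,0.0006,0]

```text
time_s: 16.98
tool_pos: [0.4911, 0.0282, 0.0639]
orientation: [0.805, 0.593, -0.0, -0.0]
contact_force: [-9.6, -0.1, 28.8]
finger_gap: 0.0159
grasp_force: 64.0
```

```bash
python3 - <<'E'
s=open('data.txt').read().rstrip()[:-1]+""",[.4756,.033,.2134,4.8,-3.7,1.8,-1],[.4464,.042,.2029,.8,-2.4,5.1,-1],[.4239,.0489,.1803,2.5,-3.7,-.4,-1],[.4128,.0523,.1511,5.9,-5.5,1.3,-1],
[.4141,.052,.1201,6.2,-9.7,3.1,-1],[.4273,.0479,.0922,5.9,-10.5,10.4,-1],[.4502,.041,.0722,4.4,-9.4,20.1,-1],[.4775,.0325,.0637,-2.9,-4.7,31.2,-1],[.4911,.0282,.0639,-9.6,-.1,28.8,-1]]"""
open('data.txt','w').write(s)
E
python3 est.py
```

```text
centre [0.453  0.1387] rad resid mm [-0.1  0.1  0.1  0.1 -0.  -0.1 -0.1 -0.1 -0.1 -0.   0.   0.1  0.2 -0.
  0.   0.1  0.1 -0.  -0.1 -0.  -0.  -0.   0.1  0.3  0.3]
deg [  15.   40.   64.   89.  113.  137.  162. -175. -151. -127. -103.  -79.
  -56.  -33.   -8.   17.   -6.  -31.  -56.  -81. -104. -128. -152. -175.
  174.]
ft [ 5.   2.7  1.8  1.8  2.3  4.5  4.4  7.5  7.9 10.9  9.8  9.1  8.1  7.5
  5.8  4.  -5.8 -3.9 -1.6 -2.5 -0.8 -2.7 -3.2 -4.  -6. ]
fit [ 4.1  2.7  1.8  1.7  2.3  3.5  5.1  6.8  8.4  9.5  9.9  9.7  8.8  7.5
  5.7  4.  -6.  -4.2 -2.8 -1.9 -1.7 -2.2 -3.3 -4.8 -5.6]
fr [ 16.6  16.3  15.3   8.7   9.9   7.9   0.4  -4.6  -6.1  -7.6 -10.4 -16.3
 -22.3   4.7   6.8   4.4   1.2   3.6  -3.1  -6.9  -9.3 -13.3 -21.  -31.
 -29.6]
drag 5.79 M 4.15 phi 9.2 +- 2.5 handle angle for heavy down 170.8
```

Request:
arm_command:
  motion:
    - [1,0.0035,-0.0011,0.002,0]
    - [1,0,0,0.001,0]
    - [1,0,0,0,0]
    - [1,0,0,0,0]
    - [1,0,0,0,0]

```text
time_s: 17.6
tool_pos: [0.494, 0.0272, 0.065]
orientation: [0.805, 0.594, -0.001, -0.001]
contact_force: [-1.0, 1.7, -25.2]
finger_gap: 0.0162
grasp_force: 58.8
```

Run:
```python
from h import *
s=r.observe(); p=s['tool_pos']; u=p[:2]@[.9555,-.2951]
print(p.round(4),s['contact_force'].round(1),s['grasp_force'],np.abs(s['joint_velocities']).max(),np.degrees(np.arctan2(u-.453,p[2]-.1387)))
```

```text
[0.494  0.0272 0.065 ] [ -1.    1.7 -25.2] 58.837337493896484 0.0032260838682599915 171.53060862880716
```

Request:
arm_command:
  motion:
    - [1,0.0006,-0.0002,-0.001,0]
    - [1,0,0,-0.0005,0]
    - [1,0,0,0,0]
    - [1,0,0,0,0]
    - [1,0,0,0,0]

```text
time_s: 18.23
tool_pos: [0.4957, 0.0267, 0.065]
orientation: [0.805, 0.593, 0.0, 0.0]
contact_force: [-5.7, 1.2, -2.9]
finger_gap: 0.016
grasp_force: 61.0
```

Run:
```python
from h import *
s=r.observe(); p=s['tool_pos']; u=p[:2]@[.9555,-.2951]
print(p.round(4),s['contact_force'].round(1),s['grasp_force'],np.abs(s['joint_velocities']).max(),np.degrees(np.arctan2(u-.453,p[2]-.1387)))
print(order.job_done())
```

```text
[0.4957 0.0267 0.065 ] [-5.7  1.2 -2.9] 60.98665237426758 0.002277061151508 170.20397517203867
the job is handed in; nothing more can be done
None
```

I cranked the wheel once right round and then part-way back. Both sweeps put the heavy side straight down at a handle angle of about 171° (±2.5°), so I left the handle gripped and still at about 170° and handed the job in at 18 s; no verdict was returned.

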